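Open the dust gate and lock it

ROBOT

A 6-joint arm with a two-finger parallel gripper is mounted at the origin on the work surface. World frame = base frame: x ahead of the robot, y to its left, z up, the work surface at z = 0. Lengths are in m, angles in rad, forces in N, time in s.
With the tool pointing down it reaches from about 0.35 to 0.975 m from the base axis. Payload 4.9 kg.
Tool frame: the origin (TCP) lies midway between the tips of the shut fingers; the grasp point (between the pads) lies 19 mm behind it; z points along the fingers, y is the line along which they close (so a half turn about z gives the same grasp; the last joint's range is limited). The gripper opens to 85 mm and grips with 20 to 120 N. Pads are 22 mm wide; open, the fingers measure 114 mm over their backs; the gripper's body (76 mm by 85 mm) begins 54 mm behind the grasp point. The pads swing forward as they close: fully open they stand 13 mm farther back than shut.
Start: joints at [1.205, 0.053, 1.613, -0, 1.476, -0.119], TCP at [0.153, 0.606, 0.231] pointing down, gripper open.
Joint ranges: [-3.01, 3.01], [-1.01, 2.22], [0.06, 2.58], [-1.02, 4.17], [0.09, 2.62], [-3.14, 3.14]. Speed limits (rad/s): [2.57, 2.57, 3.14, 3.14, 3.14, 3.14].

INTERFACE

Orientations are given as a rotation vector (axis times angle).
In Python, from station import ctrl gives the robot as it stands. The module is installed in compiled form; this text tells all that it offers.
- The arm moves only by the shell command python3 -m handwheel 'ROWS' [OPENING] [FORCE]. ROWS is JSON, a list of rows, each a list of 2 entries, a list of its own where there are three numbers: the shift along the tool's x, y, z in cm, then the turn, a rotation vector about the tool's x, y, z in rad. In form: [[[tx, ty, tz], [ax, ay, az]], ...]. A call has 1 to 5 rows; each row is the pose to reach, as a shift and turn from the pose commanded when the call began, along the tool's axes at that moment; what a row does not reach only later rows make up. A row lasts 1/8 s, in which the tool goes at most 62.5 mm and 10.7 degrees, less where a joint would pass 70% of its speed; a pose out of reach is approached as far as the arm can. A call with a gripper value outside its range is refused whole. OPENING is the gripper's target within -1 to 1 (shut at 1, half-way at 0, fully open at -1), set as the call begins (- or left out, the last holds). The fingers move at their own pace and stop on an object; FORCE is the grip in N (left out, the last holds). Time passes only in rows, so rows that repeat a pose let the fingers close. It gives the time, the measured TCP pose, the force, the opening and the grip force at its end, in the units of the state.
- ctrl.get_obs(): the state, without advancing time (a new reading comes with each control period).
- ctrl.get_image(name): name is "scene" or "top" or "wrist"; returns the picture (384x512x3 uint8, blue, green, red); there is no depth.
- ctrl.calibration(name): a dict with "fx", "fy", "cx", "cy" (pixels), "k1" (the pictures are not rectified: a ray, as slopes to the right and down, at radius r is drawn at 1 + k1 r^2 times it, then the intrinsics apply), "R" (3x3) and "t" (3): a world point X has camera coordinates R X + t. Camera axes: x right, y down, z forward; pixel columns grow to the right and rows downward; lengths in m; the calibration is good to about 2 mm. A picture is of the moment at which its call begins: read the wrist's pose just before it. calibration takes no time and is no camera call; for the wrist camera it gives the pose at the moment of the call.
- ctrl.finish_job(): hands the job in; it is judged then, once.
Trained networks look in the newest picture that a camera, given by its name, has taken for a name from the list of things; names that differ only in an ending like _2 or _b are one class to them, and where a whole thing is asked for, a point or a joint stands for the part that bears it (a point fixed in the world has none). Each returns a list of dicts, best first, with "score" (0 to 1); they miss things now and then, are a little off and sometimes report something else, mostly with a low value. They report only what shows in the picture. A call takes as long as a camera call.
- ctrl.look_for(camera, query): "position" ([column, row] in pixels, amid what is visible of it).
- ctrl.landmark_of(camera, query): "position" ([column, row] in pixels: a listed point, or the origin of a listed thing).
The state is a dict: "t": time; "q": joint angles; "dq": joint speeds; "effort": joint torques, N m; "tool_pos": TCP position; "tool_rot": TCP orientation; "contact_force": force on the tool from outside, world axes, zero at the start; "wrist_torque": the same for the moment, N m; "opening": finger opening in m; "grip_force": force on a finger pad.
Only numpy, scipy, OpenCV 4.12 (cv2) and the standard library are available. Lean on these libraries where they do the work, as an engineer would, in place of code of your own. Each camera call takes 0.05 s, during which the arm holds its last target. There are 200 camera calls.

TASK

Open the dust-extraction gate that has the yellow knob: with closed fingertips push the knob along its L-shaped slot to the corner, then push it round the corner and all the way to the closed end of the short leg, where it locks the gate open. Only push the knob: do not take it between the fingers or pull it up. Leave the blue-knobbed gate shut and the loose things where they stand.

Things in the scene. Friction and masses are not known exactly. Their poses are not given: they have to be found in the camera images.
- yellow_gate: Dust gate with the yellow knob: low grey housing fixed to the bench, 250 x 200 mm (its x, y), flat cover 52 mm above the bench, hose stub 48 mm across x 30 mm on its +x end. Origin: centre of the underside, z up. The knob's 14 mm pin runs in an 18 mm wide L slot: axis from shut end (-55, -55) mm by the long leg along +x to (20, -55), then the short leg along +y to closed end (20, -10).
- yellow_knob (a point): Middle of the yellow knob: upright cylinder 30 mm across, 34 mm tall, underside 6 mm and top 40 mm above the cover; this point is on its axis, 23 mm above the cover. It takes about 3 to 6 N to push sideways, does not tip and stays where it is left. An aluminium shutter under the square suction opening moves with it.
- slot_corner (a point): Corner of the yellow gate's slot: where the centre lines of its legs meet, 75 mm from the shut end, level with the cover top
- slot_end (a point): Knob axis position at the closed end of the yellow gate's short leg, 45 mm from the corner, level with the cover top
- yellow_slide (a joint): Travel of the yellow knob along the long leg (housing +x), m: 0 at the shut end, 0.075 in line with the short leg (0.077 against the slot's wall).
- yellow_cross (a joint): Travel of the yellow knob along the short leg (housing +y), m: 0 in line with the long leg, 0.045 at the closed end (0.047 hard against it).
- yellow_lift (a joint): How far the yellow knob is pulled up, m: 0 down (as it should stay), 0.015 at most; a spring (4 N at rest, 0.8 N more per mm) holds it down.
- blue_gate: A second gate, alike in all but its blue knob; it is to stay shut. Same size, origin and axes as the yellow one.
- blue_knob (a point): Middle of the blue knob, same shape and height as the yellow one, at the shut end of its slot.
- bobbin: Bystander: pale wooden bobbin, 38 mm across, 40 mm tall, stands loose on the cover of the yellow gate near housing point (95, 60) mm; origin at its underside.
- finial: Bystander: dark turned wooden finial, 36 mm across, 42 mm tall, stands loose on the cover of the blue gate near housing point (95, 60) mm; origin at its underside.
- bowl: Bystander: pale wooden bowl, 110 mm across, 50 mm tall; origin at its underside.
- wax: Bystander: jar of wax with a brass lid, 68 mm across, 60 mm tall; origin at its underside.
- gouge: Bystander: turning tool with a wooden handle, 260 mm long, lying flat; origin at its underside, lying along its own x.
- mug: Bystander: blue mug, 80 mm across, 90 mm tall; origin at its underside.
- mallet: Bystander: small mallet, 200 mm long, lying flat; origin at its underside, lying along its own x.

How it is judged:
On the way:
1. the yellow knob is pushed along the long leg to the corner (value of joint yellow_slide above 0.068 m and value of joint yellow_cross below 0.02 m).
At the end, for the whole second after the job is handed in: The yellow knob rests, down, at the closed end of the short leg: at least 70 mm along the long leg and at least 41 mm of 45 mm along the short leg; the blue knob is within 6 mm and each loose thing within 20 mm of where it began (value of joint yellow_slide above 0.07 m and value of joint yellow_cross above 0.041 m and value of joint yellow_lift below 0.003 m and velocity of joint yellow_cross below 0.01 m/s and distance of blue_knob from where it was at the start of the episode below 0.006 m and distance of each of bobbin, finial, bowl, wax, gouge, mug, mallet from where it was at the start of the episode below 0.02 m); the robot touches nothing.
It fails at once if the yellow knob is pulled up by more than 8 mm (value of joint yellow_lift above 0.008 m).
It fails at once if the yellow knob is taken between the fingers (horizontal distance between the grasp point and yellow_knob below 0.01 m and z of the grasp point in the frame of yellow_knob below 0.025 m).
It fails at once if the blue knob is moved by more than 6 mm (distance of blue_knob from where it was at the start of the episode above 0.006 m).
It fails at once if a loose thing is moved or lifted by more than 20 mm (distance of any of bobbin, finial, bowl, wax, gouge, mug, mallet from where it was at the start of the episode above 0.02 m).
It also fails if it takes over 42 s, if anything falls off the work surface, if the arm or the gripper's body presses on something with over 40 N, if the wrist force passes 120 N, or if a joint passes its speed limit or range.

## Working session

There is one attempt and no reset: what is moved stays moved. The work goes in short steps, Python scripts to look and compute and a shell command to move; the robot and the scene stay as the last step left them, time stands still between calls to the robot, and variables do not carry over. Pictures are saved under pics/ and viewed, at most 10 in all, crops included, and the job is handed in when it is done.

```bash
mkdir -p pics
cat > h.py <<'E'
import numpy as np, cv2
from scipy.spatial.transform import Rotation as Ro
from station import ctrl
def ray(c,px):
    K=np.array([[c['fx'],0,c['cx']],[0,c['fy'],c['cy']],[0,0,1]],float)
    p=cv2.undistortPoints(np.array([[px]],float),K,np.array([c['k1'],0,0,0,0.]))[0,0]
    R=np.array(c['R']);t=np.array(c['t'])
    d=R.T@np.array([p[0],p[1],1]); return -R.T@t, d/np.linalg.norm(d)
def onz(c,px,z):
    o,d=ray(c,px); return o+d*(z-o[2])/d[2]
def tri(rs):
    A=sum(np.eye(3)-np.outer(d,d) for o,d in rs); b=sum((np.eye(3)-np.outer(d,d))@o for o,d in rs)
    return np.linalg.solve(A,b)
E
python3 - <<'E'
from h import *
np.set_printoptions(precision=4,suppress=True)
ims=[]
for cam in ("scene","top"):
    im=ctrl.get_image(cam); cv2.imwrite(f'pics/{cam}.png',im); ims.append(im)
    c=ctrl.calibration(cam)
for q,z in [("yellow_knob",.075),("slot_corner",.052),("slot_end",.052),("yellow_gate",0),("blue_knob",.075),("blue_gate",0),("bobbin",.052),("finial",.052),("bowl",0),("wax",0),("mug",0),("mallet",0),("gouge",0)]:
    rs=[]
    for cam in ("scene","top"):
        c=ctrl.calibration(cam)
        r=ctrl.landmark_of(cam,q)[:2]
        for x in r: print(q,cam,np.round(x['position'],1),round(x['score'],2),onz(c,x['position'],z))
        if r: rs.append(ray(c,r[0]['position']))
    if len(rs)==2: print('   tri',tri(rs))
o=ctrl.get_obs(); print(o['t'],o['tool_pos'],o['tool_rot'],o['opening'],o['contact_force'])
E
```

```text
yellow_knob scene [103.2 232.9] 0.59 [ 0.6689 -0.4869  0.075 ]
yellow_knob scene [184.5 176. ] 0.46 [ 0.4842 -0.2284  0.075 ]
yellow_knob top [312.6 220.5] 0.63 [ 0.4948 -0.2273  0.075 ]
   tri [ 0.5068 -0.3844 -0.0803]
slot_corner scene [177.1 195.9] 0.68 [ 0.5481 -0.2663  0.052 ]
slot_corner scene [284.7 153.9] 0.31 [0.4402 0.136  0.052 ]
slot_corner top [320.  206.6] 0.79 [ 0.546  -0.2573  0.052 ]
   tri [ 0.5455 -0.262   0.0487]
slot_end scene [193.5 197.3] 0.69 [ 0.5718 -0.2191  0.052 ]
slot_end scene [104.2 231.3] 0.61 [ 0.637  -0.4889  0.052 ]
slot_end top [308.6 202.3] 0.92 [ 0.5609 -0.2159  0.052 ]
slot_end top [380.8 198.6] 0.53 [ 0.5786 -0.4799  0.052 ]
   tri [ 0.5614 -0.2175  0.0434]
yellow_gate scene [202.8 203.9] 0.73 [ 0.551  -0.1903  0.    ]
yellow_gate top [302.4 203.3] 0.95 [ 0.5604 -0.1997  0.    ]
yellow_gate top [305.  173.8] 0.48 [ 0.672  -0.2089  0.    ]
   tri [ 0.5606 -0.1951  0.0092]
blue_knob scene [286.5 150.9] 0.39 [0.4568 0.1354 0.075 ]
blue_knob top [212.1 229.9] 0.47 [0.4558 0.1282 0.075 ]
   tri [0.4569 0.1315 0.0756]
blue_gate scene [304.7 175.8] 0.
[... 431 characters left out ...]
185.2 175.9] 0.44 [ 0.381  -0.2166  0.    ]
wax top [108.6 237.6] 0.84 [0.4193 0.524  0.    ]
   tri [ 0.4172  0.5208 -0.0039]
mug scene [215.8 257.1] 0.57 [ 0.7865 -0.2051  0.    ]
mug top [304.9 142.8] 0.62 [ 0.7908 -0.2082  0.    ]
   tri [ 0.7901 -0.2067  0.0043]
mallet scene [388.9 175. ] 0.63 [0.6141 0.4633 0.    ]
mallet top [128.2 182.9] 0.91 [0.6265 0.4582 0.    ]
   tri [0.6252 0.4546 0.01  ]
gouge scene [104.1 233.5] 0.57 [ 0.5871 -0.5004  0.    ]
gouge top [382.4 199.8] 0.84 [ 0.5784 -0.5024  0.    ]
gouge top [130.9 185.7] 0.5 [0.6161 0.4474 0.    ]
   tri [ 0.579  -0.5031 -0.0066]
1.4 [0.1527 0.606  0.2313] [-0.3867 -3.1177  0.0001] 0.08567317278493672 [-0.6744  0.6552 -0.2638]
```

View pics/top.png

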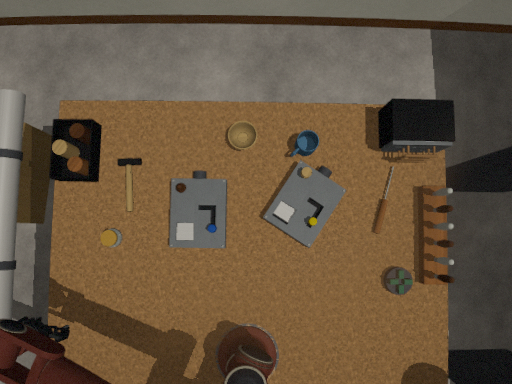

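View pics/scene.png

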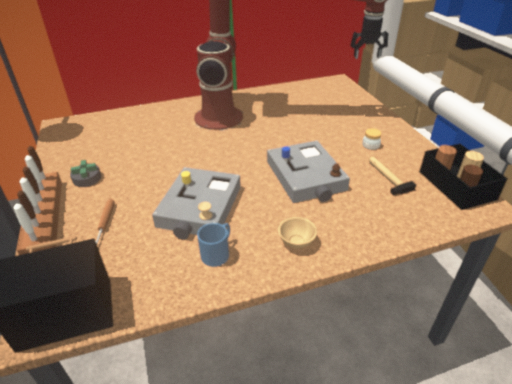

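The top view shows the yellow knob at (313,221), its slot running up and to the right, and a housing edge from (264,214) to (300,163), so the yaw is about -33°. The scene view has the knob at (185,177), which is the second candidate. I'll discard the first, at (103,233), because it lies on the gouge.

```bash
cat >> h.py <<'E'
def rel(target,yaw=None):
    o=ctrl.get_obs(); R=Ro.from_rotvec(o['tool_rot']).as_matrix()
    s=R.T@(np.array(target)-o['tool_pos'])*100
    out=[np.round(s,2)]
    xa=np.degrees(np.arctan2(R[1,0],R[0,0])); out.append(('toolx yaw',round(xa,2)))
    if yaw is not None:
        d=(yaw-xa+45)%90-45; out.append(('turn tool z rad',round(-np.radians(d),4)))
    return out
E
python3 - <<'E'
from h import *
print(rel([.35,.30,.25],-33),rel([.50,0,.25]),rel([.50,-.23,.25]))
c=ctrl.calibration('wrist'); o=ctrl.get_obs()
R=Ro.from_rotvec(o['tool_rot']).as_matrix()
print('cam in tool',R.T@(-np.array(c['R']).T@c['t']-o['tool_pos']), 'axis in tool',R.T@np.array(c['R'])[2])
E
```

```text
[array([-26.61, -24.86,  -1.87]), ('toolx yaw', np.float64(165.86)), ('turn tool z rad', np.float64(0.3292))] [array([-48.49, -50.28,  -1.87]), ('toolx yaw', np.float64(165.86))] [array([-54.1 , -72.59,  -1.87]), ('toolx yaw', np.float64(165.86))]
cam in tool [ 0.07721277 -0.00028296 -0.14209688] axis in tool [-3.01589871e-01 -6.46723120e-04  9.53437534e-01]
```

```bash
python3 -m handwheel '[[[-4,-4.6,-0.4],[0,0,0]],[[-8,-9.2,-0.8],[0,0,0]],[[-12,-13.8,-1.2],[0,0,0]],[[-16,-18.4,-1.6],[0,0,0]],[[-20,-23,-1.9],[0,0,0]]]' 1 20
python3 -m handwheel '[[[-4,-4.8,0],[0,0,0]],[[-8,-9.6,0],[0,0,0]],[[-12,-14.4,0],[0,0,0]],[[-16,-19.2,0],[0,0,0]],[[-20,-24,0],[0,0,0]]]'
python3 -m handwheel '[[[-3,-5.2,0],[0,0,0.08]],[[-6,-10.4,0],[0,0,0.16]],[[-9,-15.6,0],[0,0,0.24]],[[-12,-20.8,0],[0,0,0.33]],[[-14,-25.6,0],[0,0,0.33]]]'
python3 -m handwheel '[[[0,0,0],[0,0,0]],[[0,0,0],[0,0,0]]]'
cat > look.py <<'E'
from h import *
import sys
np.set_printoptions(precision=4,suppress=True)
c=ctrl.calibration('wrist'); im=ctrl.get_image('wrist'); cv2.imwrite('pics/%s.png'%sys.argv[1],im)
for q,z in [("yellow_knob",.075),("slot_corner",.052),("slot_end",.052),("yellow_gate",0),("bobbin",.052)]:
    for x in ctrl.landmark_of('wrist',q)[:2]: print(q,np.round(x['position'],1),round(x['score'],2),onz(c,x['position'],z))
o=ctrl.get_obs();print(o['t'],o['tool_pos'],o['tool_rot'],o['contact_force'])
E
python3 look.py w1
```

```text
t: 2.02
tool_pos: [0.291, 0.3325, 0.2507]
tool_rot: [0.386, 3.117, 0.001]
contact_force: [0.9, -0.2, -0.4]
opening: -0.0002
grip_force: 0.0
t: 2.65
tool_pos: [0.4263, 0.0506, 0.2508]
tool_rot: [0.387, 3.116, 0.001]
contact_force: [0.5, 1.0, -0.2]
opening: -0.0001
grip_force: 0.0
t: 3.28
tool_pos: [0.4993, -0.2322, 0.2503]
tool_rot: [0.895, 3.011, 0.0]
contact_force: [1.6, 0.7, 0.0]
opening: -0.0003
grip_force: 0.0
t: 3.52
tool_pos: [0.4988, -0.2296, 0.2501]
tool_rot: [-0.894, -3.011, -0.001]
contact_force: [0.4, -0.1, -0.4]
opening: -0.0001
grip_force: 0.0
yellow_knob [257.3 160.5] 0.68 [ 0.4888 -0.2245  0.075 ]
slot_corner [259.3 215.7] 0.96 [ 0.5465 -0.2596  0.052 ]
slot_corner [303.5 184. ] 0.72 [ 0.5418 -0.1994  0.052 ]
slot_end [298.8 215.6] 0.79 [ 0.5705 -0.2225  0.052 ]
slot_end [354.  267.8] 0.3 [ 0.6627 -0.2018  0.052 ]
yellow_gate [300.6 180.7] 0.67 [ 0.5526 -0.202   0.    ]
bobbin [258.3 161.8] 0.55 [ 0.4945 -0.2271  0.052 ]
3.825 [ 0.499  -0.2289  0.2506] [ 0.8913  3.012  -0.0002] [-0.2824 -0.1721 -0.1753]
```

View pics/w1.png

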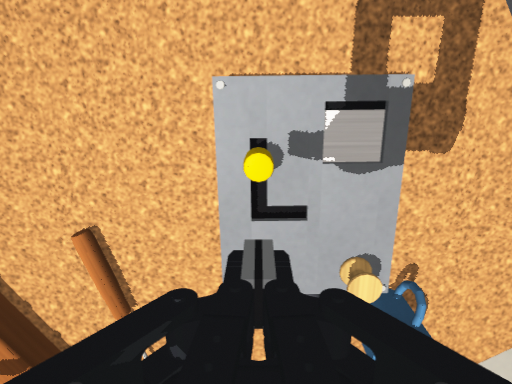

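The wrist view shows the knob top at about (258,165), the slot corner at (258,214) and the slot end at about (300,213). The long leg lines up with tool x. I'll check the knob against its top disc.

Run:
```python
from h import *
c=ctrl.calibration('wrist'); im=cv2.imread('pics/w1.png').astype(int)
m=((im[...,2]>200)&(im[...,1]>190)&(im[...,0]<60)).astype(np.uint8)
n,l,s,ce=cv2.connectedComponentsWithStats(m); i=1+np.argmax(s[1:,4]); print(s[i],ce[i])
a=np.array([.8387,-.5446]);b=np.array([.5446,.8387])
for nm,p,z in [('knobtop',ce[i],.092),('corner',(259.3,214),.052),('end',(300,213.5),.052),('hs UL',(214,76),.052),('hs UR',(412,74),.052)]:
    w=onz(c,p,z); print(nm,w,'along',w[:2]@a,'lat',w[:2]@b)
t=ctrl.get_obs()['tool_pos']; print('tcp',t[:2]@a,t[:2]@b)
```

```text
[244 153  29  29 651] [258.01843318 166.86789555]
knobtop [ 0.49174601 -0.2248753   0.092     ] along 0.5348944665919689 lat 0.07920196026596023
corner [ 0.54539149 -0.2579991   0.052     ] along 0.5979261513334065 lat 0.08063635490351606
end [ 0.56961565 -0.21951236  0.052     ] along 0.5972830742138167 lat 0.12610766979772517
hs UL [ 0.39910922 -0.2164905   0.052     ] along 0.45263363324839057 lat 0.03578429878526036
hs UR [ 0.50335769 -0.05201557  0.052     ] along 0.4504937731168288 lat 0.23050313848188697
tcp 0.5432265700529902 0.0797543225456314
```

```bash
python3 -m handwheel '[[[3,0,4],[0,0,0]],[[5.6,0,8],[0,0,0]],[[5.6,0,13],[0,0,0]],[[5.6,0,18.4],[0,0,0]],[[5.6,0,18.4],[0,0,0]]]'
python3 -m handwheel '[[[-1,0,0],[0,0,0]],[[-2,0,0],[0,0,0]],[[-3,0,0],[0,0,0]],[[-4,0,0],[0,0,0]],[[-4,0,0],[0,0,0]]]'
python3 look.py w2
```

```text
t: 4.45
tool_pos: [0.4485, -0.1967, 0.0619]
tool_rot: [-0.89, -3.003, -0.004]
contact_force: [0.5, 0.5, -0.8]
opening: -0.0005
grip_force: 0.0
t: 5.08
tool_pos: [0.4866, -0.222, 0.0668]
tool_rot: [0.893, 3.01, -0.001]
contact_force: [0.1, -0.5, -0.8]
opening: -0.0001
grip_force: 0.0
yellow_gate [333.  270.7] 0.73 [ 0.5562 -0.2028  0.    ]
5.375 [ 0.4854 -0.2211  0.0662] [ 0.8935  3.0118 -0.0001] [ 0.3154 -0.5154  0.8816]
```

View pics/w2.png

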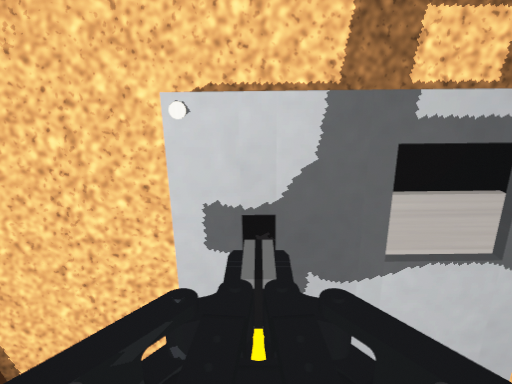

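The fingertip at (258,260) stands over the start of the slot, and the knob shows ahead of it at (258,345), centred. I'll keep pushing.

```bash
python3 -m handwheel '[[[-1,0,0],[0,0,0]],[[-2,0,0],[0,0,0]],[[-3,0,0],[0,0,0]],[[-3.8,0,0],[0,0,0]],[[-3.8,0,0],[0,0,0]]]'
python3 -m handwheel '[[[-0.2,0,0],[0,0,0]],[[-0.4,0,0],[0,0,0]],[[-0.4,0,0],[0,0,0]]]'
python3 - <<'E'
from h import *
for cam in('top','scene'):
    im=ctrl.get_image(cam)
    cr=im[130:260,220:400] if cam=='top' else im[140:270,120:300]
    cv2.imwrite(f'pics/{cam}3.png',cv2.resize(cr,None,fx=4,fy=4,interpolation=cv2.INTER_CUBIC))
o=ctrl.get_obs();print(o['t'],o['tool_pos'],o['contact_force'])
E
```

```text
t: 6.0
tool_pos: [0.5182, -0.2427, 0.0664]
tool_rot: [0.893, 3.011, -0.001]
contact_force: [0.1, 0.3, -0.7]
opening: 0.0001
grip_force: 0.0
t: 6.38
tool_pos: [0.5208, -0.2442, 0.0664]
tool_rot: [0.894, 3.012, -0.001]
contact_force: [-2.0, 0.8, 0.9]
opening: 0.0004
grip_force: 0.9
6.475 [ 0.52078687 -0.2442176   0.06646457] [-1.34827901 -0.35839363 -0.08564784]
```

View pics/scene3.png

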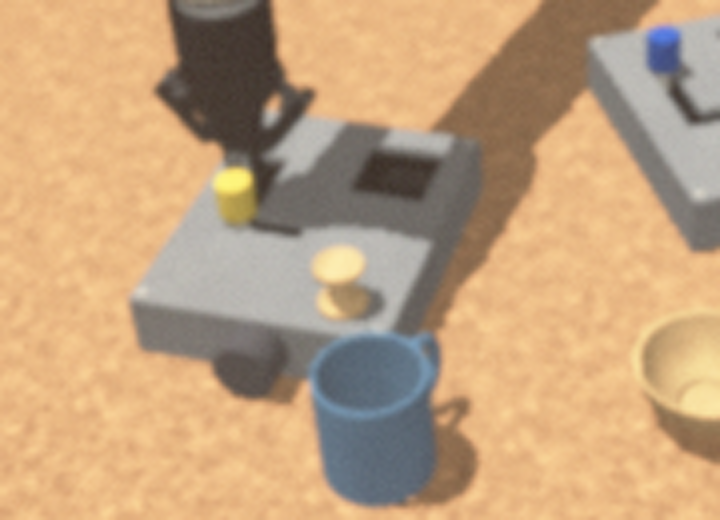

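The crop shows the knob close to the corner, with its foot at (237,218) and the short leg running right to (300,230). I'll go on in small steps until I feel the wall.

```bash
python3 -m handwheel '[[[-0.2,0,0],[0,0,0]],[[-0.3,0,0],[0,0,0]],[[-0.3,0,0],[0,0,0]]]'
python3 -m handwheel '[[[-0.2,0,0],[0,0,0]],[[-0.3,0,0],[0,0,0]],[[-0.3,0,0],[0,0,0]]]'
```

```text
t: 6.85
tool_pos: [0.5234, -0.2459, 0.0664]
tool_rot: [0.893, 3.012, -0.0]
contact_force: [-2.8, 0.3, 0.5]
opening: 0.0001
grip_force: 1.1
t: 7.22
tool_pos: [0.524, -0.2462, 0.0664]
tool_rot: [-0.891, -3.006, -0.002]
contact_force: [-10.7, 4.5, 8.9]
opening: -0.0001
grip_force: 5.8
```

The wall stopped the push at about 11 N, with the TCP at 0.574 along the slot, which puts the knob at about 0.599 as expected. Next I'll go round to the knob's -y side.

```bash
python3 -m handwheel '[[[1.5,0,0],[0,0,0]],[[3,0,0],[0,0,0]],[[3,-2.3,0],[0,0,0]],[[3,-4.6,0],[0,0,0]],[[3,-4.6,0],[0,0,0]]]'
python3 - <<'E'
from h import *
im=ctrl.get_image('wrist'); cv2.imwrite('pics/w4.png',im)
o=ctrl.get_obs();t=o['tool_pos'];a=np.array([.8387,-.5446]);b=np.array([.5446,.8387]);print(t,t[:2]@a,t[:2]@b,o['contact_force'])
w=.597*a+.035*b; print(rel([*w,.066],-33))
E
```

```text
t: 7.85
tool_pos: [0.4748, -0.27, 0.0664]
tool_rot: [0.896, 3.01, -0.0]
contact_force: [-0.0, 0.7, -0.0]
opening: 0.0002
grip_force: 0.0
[ 0.47523021 -0.26947729  0.0663671 ] 0.5453329074887521 0.03279976581021889 [-0.14192439 -0.66612698 -0.31347735]
[array([-5.17,  0.23,  0.04]), ('toolx yaw', np.float64(146.88)), ('turn tool z rad', np.float64(-0.002))]
```

View pics/w4.png

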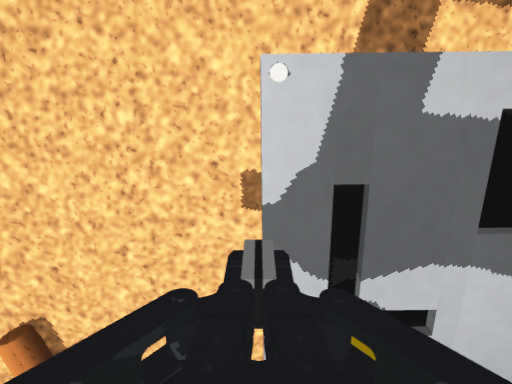

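The slot's long leg is empty at (348,240), and the knob at (362,347) stands at the corner, to the right of the fingers. I'll move level with it and push along +y.

```bash
python3 -m handwheel '[[[-2.6,0,0],[0,0,0]],[[-5.2,0,0],[0,0,0]],[[-5.2,0.7,0],[0,0,0]],[[-5.2,1.4,0],[0,0,0]],[[-5.2,1.4,0],[0,0,0]]]'
python3 -m handwheel '[[[0,1,0],[0,0,0]],[[0,2,0],[0,0,0]],[[0,3,0],[0,0,0]],[[0,3.9,0],[0,0,0]],[[0,3.9,0],[0,0,0]]]'
python3 - <<'E'
from h import *
im=ctrl.get_image('scene'); cv2.imwrite('pics/s5.png',cv2.resize(im[140:270,120:300],None,fx=4,fy=4,interpolation=cv2.INTER_CUBIC))
o=ctrl.get_obs();t=o['tool_pos'];a=np.array([.8387,-.5446]);b=np.array([.5446,.8387]);print(t,t[:2]@a,t[:2]@b,o['contact_force'])
E
```

```text
t: 8.52
tool_pos: [0.5264, -0.2847, 0.0659]
tool_rot: [-0.891, -3.012, -0.001]
contact_force: [0.5, -0.3, 0.8]
opening: 0.0003
grip_force: 0.0
t: 9.15
tool_pos: [0.5489, -0.2525, 0.0663]
tool_rot: [0.892, 3.011, 0.002]
contact_force: [-0.5, 1.2, 0.1]
opening: 0.0004
grip_force: 0.0
[ 0.54895991 -0.25283609  0.06641075] 0.598107213287628 0.08690994282336968 [ 0.64181866 -0.40608565 -0.10053144]
```

View pics/s5.png

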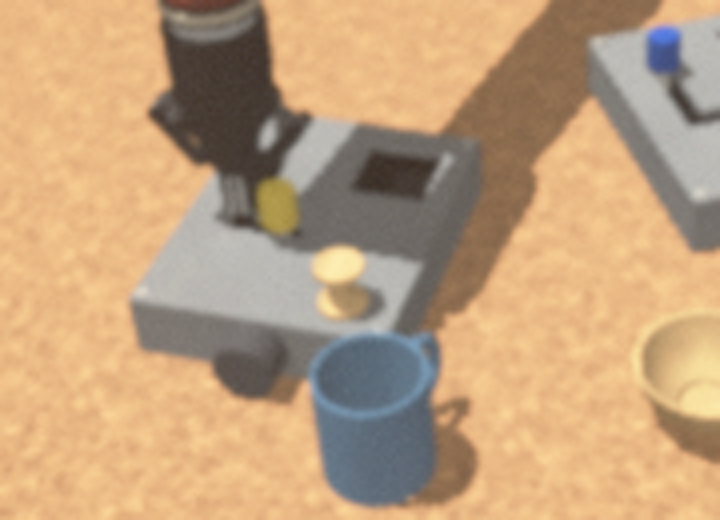

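The knob is round the corner and in the short leg, with its foot at (283,235), and the fingers are on its left. Next come small steps to the closed end.

```bash
python3 -m handwheel '[[[0,0.3,0],[0,0,0]],[[0,0.6,0],[0,0,0]],[[0,0.6,0],[0,0,0]]]'
python3 -m handwheel '[[[0,0.2,0],[0,0,0]],[[0,0.4,0],[0,0,0]],[[0,0.4,0],[0,0,0]]]'
python3 -m handwheel '[[[0,0.2,0],[0,0,0]],[[0,0.3,0],[0,0,0]],[[0,0.3,0],[0,0,0]]]'
```

```text
t: 9.57
tool_pos: [0.5517, -0.2485, 0.0665]
tool_rot: [0.893, 3.011, -0.0]
contact_force: [-0.2, -1.5, 0.2]
opening: 0.0001
grip_force: 0.7
t: 9.95
tool_pos: [0.5538, -0.245, 0.0665]
tool_rot: [0.893, 3.011, 0.0]
contact_force: [1.4, -2.4, 1.2]
opening: 0.0005
grip_force: 0.8
t: 10.32
tool_pos: [0.5551, -0.243, 0.0665]
tool_rot: [0.893, 3.012, -0.001]
contact_force: [-1.1, -4.9, 0.1]
opening: -0.0001
grip_force: 2.1
```

```bash
python3 -m handwheel '[[[0,0.2,0],[0,0,0]],[[0,0.3,0],[0,0,0]],[[0,0.3,0],[0,0,0]]]'
python3 -m handwheel '[[[0,0.1,0],[0,0,0]],[[0,0.2,0],[0,0,0]],[[0,0.2,0],[0,0,0]]]'
```

```text
t: 10.7
tool_pos: [0.5555, -0.2424, 0.0667]
tool_rot: [-0.893, -3.011, 0.008]
contact_force: [-6.2, -10.3, 3.4]
opening: -0.0
grip_force: 6.1
t: 11.08
tool_pos: [0.5558, -0.2422, 0.0668]
tool_rot: [-0.893, -3.009, 0.013]
contact_force: [-10.0, -14.8, 4.0]
opening: -0.0003
grip_force: 8.7
```

It has stalled against the end at 18 N, at lateral 0.0995, where I expected the end to be. I'll back off, rise and check.

```bash
python3 -m handwheel '[[[0,-1.5,0],[0,0,0]],[[0,-3,0],[0,0,0]],[[1,-3,-5],[0,0,0]],[[3,-3,-10],[0,0,0]],[[5.5,-3,-15],[0,0,0]]]'
python3 -m handwheel '[[[0,0,-3],[0,0,0]],[[0,0,-3],[0,0,0]],[[0,0,-3],[0,0,0]]]'
python3 look.py w6
python3 - <<'E'
from h import *
c=ctrl.calibration('wrist'); im=cv2.imread('pics/w6.png').astype(int)
m=((im[...,2]>120)&(im[...,1]>110)&(im[...,0]<60)).astype(np.uint8)
n,l,s,ce=cv2.connectedComponentsWithStats(m); i=1+np.argmax(s[1:,4])
a=np.array([.8387,-.5446]);b=np.array([.5446,.8387]);w=onz(c,ce[i],.092);print(s[i],ce[i],w[:2]@a,w[:2]@b)
E
```

```text
t: 11.7
tool_pos: [0.4947, -0.233, 0.2173]
tool_rot: [-0.893, -3.011, -0.002]
contact_force: [-0.1, -0.5, 0.1]
opening: 0.0003
grip_force: 0.0
t: 12.08
tool_pos: [0.4948, -0.2331, 0.2446]
tool_rot: [-0.893, -3.01, -0.002]
contact_force: [-0.3, 0.1, 0.6]
opening: 0.0001
grip_force: 0.0
yellow_knob [310.5 223.5] 0.72 [ 0.5689 -0.2172  0.075 ]
slot_corner [262.  219.2] 0.96 [ 0.5455 -0.2614  0.052 ]
slot_end [304.4 214.9] 0.75 [ 0.5666 -0.2196  0.052 ]
yellow_gate [307.7 184.9] 0.64 [ 0.5559 -0.2004 -0.    ]
bobbin [360.3 274.6] 0.85 [ 0.6665 -0.2029  0.052 ]
12.375 [ 0.495  -0.2333  0.2449] [-0.893  -3.0097 -0.0012] [0.1122 0.0892 0.1335]
[294 209  32  36 853] [309.45486518 226.86518171] 0.592321085671189 0.12376785438359231
```

View pics/w6.png

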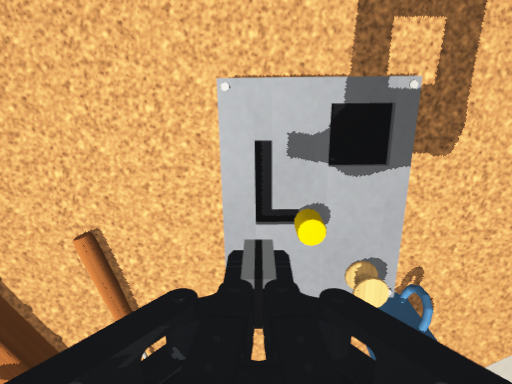

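The knob at (311,230) covers the end of the short leg, the suction opening at (361,134) is fully clear, and the bobbin hasn't moved.

```bash
python3 -c "
from station import ctrl; print(ctrl.finish_job())"
```

```text
the job is handed in; nothing more can be done
None
```

The yellow gate is open: I pushed the knob round the corner to the closed end of the short leg, the arm is clear, and the job was handed in at about 12.4 s (it returned no verdict).

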